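# Advance the telescoping ball prop by one hole

## Robot

A 7-joint arm with a two-finger parallel gripper is mounted at the origin on the work surface. World frame = base frame: x ahead of the robot, y to its left, z up, the work surface at z = 0. Lengths are in m, angles in rad, forces in N, time in s.
With the tool pointing down it reaches from about 0.4 to 0.85 m from the base axis. Payload 10.4 kg.
Tool frame: the origin (TCP) lies between the finger pads; the fingertips stand 25 mm ahead of it and the grasp point (between the pads) lies 6 mm ahead of it; x points along the fingers, y is the direction in which the jaws open and shut, and the axes are right-handed (so a half turn about x gives the same grasp; the last joint's range is limited). The gripper opens to 87 mm and grips with 3 to 60 N. Pads are 19 mm wide; open, the fingers measure 117 mm over their backs; the gripper's body (75 mm by 190 mm) begins 51 mm behind the grasp point.
Start: joints at [-1.306, 0.332, -0.065, 1.46, 0.022, 1.35, -0.088], TCP at [0.177, 0.599, 0.248] pointing down, gripper open.
Joint ranges: [-2.6, 2.6], [-0.5, 2.12], [-1.47, 1.34], [0.16, 2.42], [-1.27, 4.41], [0.06, 2.06], [-2.6, 2.6]. Speed limits (rad/s): [2.22, 2.22, 2.79, 2.79, 3.14, 3.14, 3.14].

## Interface

Orientations are given as a unit quaternion [x, y, z, w].
In Python, from bench import r gives the robot as it stands.
- The arm moves only by the shell command python3 -m pendant 'ROWS' [FORCE]. ROWS is JSON, a list of rows, each an object with "translation": the shift along the world's x, y, z in cm, a list of three; "angular": the turn, a rotation vector about the world's x, y, z in degrees, a list of three; "hand": the opening, from -1 (shut) to 1 (fully open). In form: [{"translation": [dx, dy, dz], "angular": [wx, wy, wz], "hand": hand}, ...]. A call has 1 to 20 rows; each row shifts and turns the commanded pose from where the row before left it; what a row does not reach is not made up. A row lasts 1/10 s, in which the tool goes at most 50 mm and 8.59 degrees, less where a joint would pass 70% of its speed; a pose out of reach is approached as far as the arm can. A call is refused whole if a number of a shift passes 5 or a number of a turn 8.59, either way. A call with a gripper value outside its range is refused whole. The fingers move at their own pace and stop on an object; FORCE is the grip in N (left out, the last holds). Time passes only in rows, so rows that do not move let the fingers close. It gives the time, the measured TCP pose, the force and the opening at its end, in the units of the state.
- r.read_state(): the state, without advancing time (a new reading comes with each control period).
- r.camera(name): name is "scene" or "top"; returns the picture (400x640x3 uint8, red, green, blue); there is no depth.
- r.camera_info(name): a dict with "fx", "fy", "cx", "cy" (pixels), "rvec" (rotation vector, rad) and "tvec" (3), from world to camera coordinates, as OpenCV has them. Camera axes: x right, y down, z forward; pixel columns grow to the right and rows downward; lengths in m; the calibration is good to about 2 mm. A picture is of the moment at which its call begins. camera_info takes no time and is no camera call.
- r.close_job(): hands the job in, once; it reports no verdict.
Trained networks look in the newest picture that a camera, given by its name, has taken for a name from the list of things; names that differ only in an ending like _2 or _b are one class to them, and where a whole thing is asked for, a point or a joint stands for the part that bears it (a point fixed in the world has none). Each returns a list of dicts, best first, with "confidence" (0 to 1); they miss things now and then, are a little off and sometimes report something else, mostly with a low value. They report only what shows in the picture. A call takes as long as a camera call. They do not tell look-alikes from the thing itself.
- r.find_in(camera, name): "point" ([row, column] in pixels, amid what is visible of it).
- r.mark_of(camera, name): "point" ([row, column] in pixels: a listed point, or the origin of a listed thing).
The state is a dict: "time": time; "joint_positions": joint angles; "joint_vel": joint speeds; "joint_torque": joint torques, N m; "ee_pos": TCP position; "eef_rot": TCP orientation; "ft_force": force on the tool from outside, world axes, zero at the start; "torque": the same for the moment, N m; "width": finger opening in m.
Only numpy, scipy, OpenCV 4.12 (cv2) and the standard library are available. Lean on these libraries where they do the work, as an engineer would, in place of code of your own. Each camera call takes 0.05 s, during which the arm holds its last target.

## Task

First clear room at the low end of the ball prop: push the tall carton standing there over onto its side, so that it falls away from the jig. Then press the prop's snap button flush with its collar and slide the sleeve up the slope, towards the bowling ball, to the next hole, so that the button springs fully out again and locks it there. Do not knock over the white bottle that stands beside the jig.

Things in the scene. Friction and masses are not known exactly. Their poses are not given: they have to be found in the camera images.
- carton: Plain cardboard carton, loose, about 0.35 kg, standing upright beyond the jig's low end: 110 mm along its own x, 60 mm (thin) along its y, 210 mm tall along z. Origin: centre of its underside as it stands. Its own +y side faces the jig, its -y side faces away (within 0.15 rad).
- jig: Fixed ball jig, origin on the table, z up, y along it. Steel base plate: 140 mm in x, y from -170 to 250 mm, 18 mm thick. From a 61 mm high foot clamp at y = -118 mm (its low end) a square 32 mm steel inner tube rises at 30 degrees towards the ball, along (0, 0.866, 0.5), with locking holes every 40 mm.
- ball (a point): Centre of the bowling ball, 216 mm diameter, fixed on a cup stand at the high end of the prop, 190 mm above the table; same axes as the jig.
- button_top (a point): Centre of the top of the round steel snap button (32 mm diameter) on the sleeve; moves with it. y axis: up the slope along the tube; z: out of the button (30 degrees from vertical, leaning away from the ball); x: level, across. Press along -z. Fully out, it stands 8 mm above the black collar round it.
- bezel (a point): Centre of the upper face of the black collar (42 mm diameter) round the button, fixed to the sleeve, axes as button_top. The button is flush when its top is level with this point. The sleeve is a square aluminium tube 44 mm wide, its upper face 3 mm below this point, reaching 75 mm down and 34 mm up the slope from it; a 48 mm rubber pad ends it 47 mm up the slope.
- lug (a point): Thumb lug standing on the sleeve just up the slope from the button: centre of its face that looks down the slope at the button, 22 mm from the button's centre. Axes as button_top. 36 mm wide (x), 12 mm thick (y), 22 mm high above the sleeve's upper face; its top is 19 mm above the collar.
- sleeve (a joint): Travel of the sleeve in m, growing up the slope. Within 2 mm of 0 at the start hole, 0.040 at the next hole towards the ball, -0.040 at the one below; 2.5 mm of play either way in a hole, end stop at 0.045. Slides with about 4 N friction plus its weight (0.35 kg) and stays where it is left.
- snap (a joint): How far the snap button is pushed in, in m: 0 fully out, 0.008 flush. Its spring takes 2.5 N at first, 6 N flush. The lock is free from 0.006 on; between holes the button stays down by itself at 0.006, and it springs out when it reaches a hole.
- cleaner: White bottle, 64 mm diameter, 170 mm tall, loose, standing beside the jig near the ball, on the side away from the robot. Origin: centre of its underside.
- carton_mid (a point): Middle of the carton, half-way up (105 mm above its underside); same axes as the carton. Its balance point.
Not all that is in view belongs to the job. Several things look just like the cleaner: the one meant starts farthest to the robot's left.

How it is judged:
By the outcome, as a careful person would: the job done as asked, in the order asked, and still so for the second after the job is handed in, with the robot touching nothing.
It also fails if it takes over 46 s, if anything falls off the work surface, if the arm or the gripper's body presses on something with over 40 N, if the wrist force passes 120 N, or if a joint passes its speed limit or range.

## Working session

There is one attempt and no reset: what is moved stays moved. The work goes in short steps, Python scripts to look and compute and a shell command to move; the robot and the scene stay as the last step left them, time stands still between calls to the robot, and variables do not carry over. Pictures are saved under pics/ and viewed, and the job is handed in when it is done.

```bash
ls; mkdir -p pics
cat > h.py <<'E'
import numpy as np, cv2
from bench import r
from scipy.spatial.transform import Rotation as R
def cam(n):
    i=r.camera_info(n);K=np.array([[i['fx'],0,i['cx']],[0,i['fy'],i['cy']],[0,0,1.]])
    return K,np.array(i['rvec'],float).ravel(),np.array(i['tvec'],float).ravel()
def proj(n,P):
    K,rv,t=cam(n);p=cv2.projectPoints(np.array(P,float).reshape(-1,3),rv,t,K,None)[0].reshape(-1,2);return p[:,::-1]
def ray(n,rc):
    K,rv,t=cam(n);M=cv2.Rodrigues(rv)[0];d=M.T@np.linalg.inv(K)@np.array([rc[1],rc[0],1.]);return -M.T@t,d/np.linalg.norm(d)
def onz(n,rc,z):
    o,d=ray(n,rc);return o+d*(z-o[2])/d[2]
def tri(a,ra,b,rb):
    o1,d1=ray(a,ra);o2,d2=ray(b,rb)
    s=np.linalg.lstsq(np.c_[d1,-d2],o2-o1,rcond=None)[0]
    p,q=o1+s[0]*d1,o2+s[1]*d2
    return (p+q)/2,np.linalg.norm(p-q)
E
python3 - <<'E'
from h import *
np.set_printoptions(precision=3,suppress=True)
for n in('scene','top'):
    im=r.camera(n);cv2.imwrite(f'pics/{n}0.png',im[:,:,::-1])
    print(n,ray(n,(200,320)))
    for k in('carton','carton_mid','jig','ball','button_top','bezel','lug','cleaner'):
        print(k,[(np.round(d['point'],1).tolist(),round(d['confidence'],2)) for d in r.mark_of(n,k)])
s=r.read_state();print(s)
E
```

```text
pics
scene (array([0.901, 0.008, 0.725]), array([-0.518, -0.004, -0.856]))
carton [([243.5, 227.1], 0.85)]
carton_mid [([222.8, 217.1], 0.55)]
jig [([238.2, 345.2], 0.59)]
ball []
button_top [([212.7, 342.4], 0.47)]
bezel [([211.9, 342.7], 0.69)]
lug [([205.7, 353.1], 0.72)]
cleaner [([184.1, 229.4], 0.77), ([300.3, 400.5], 0.72)]
top (array([ 0.42 , -0.006,  1.11 ]), array([ 0.108,  0.031, -0.994]))
carton [([182.5, 402.5], 0.98)]
carton_mid [([176.6, 409.8], 0.98)]
jig [([195.7, 308.2], 0.96)]
ball []
button_top [([175.9, 413.2], 0.73), ([187.3, 312.3], 0.67)]
bezel [([189.4, 312.3], 0.95)]
lug [([191.9, 301.0], 0.58), ([182.8, 403.8], 0.45)]
cleaner [([148.0, 263.2], 0.79), ([245.9, 415.6], 0.56)]
{'time': 0.9, 'joint_positions': array([-1.306,  0.332, -0.065,  1.46 ,  0.022,  1.35 , -0.088]), 'joint_vel': array([-0.001, -0.001,  0.002, -0.   ,  0.   ,  0.001, -0.   ]), 'joint_torque': array([  0.001, -62.303,   0.025, -39.011,  -0.061,   0.032,   0.   ]), 'ee_pos': array([0.177, 0.599, 0.248]), 'eef_rot': array([ 0.101,  0.7  , -0.101,  0.7  ]), 'ft_force': array([-1.208, -0.751,  0.244]), 'torque': array([-0.007,  0.035, -0.01 ]), 'width': 0.08702925949299005}
```

View pics/scene0.png

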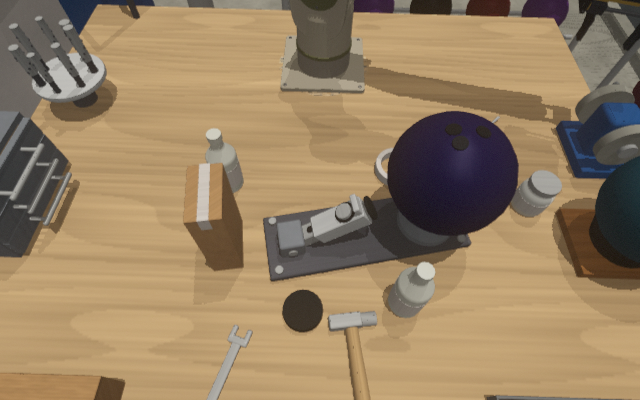

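View pics/top0.png

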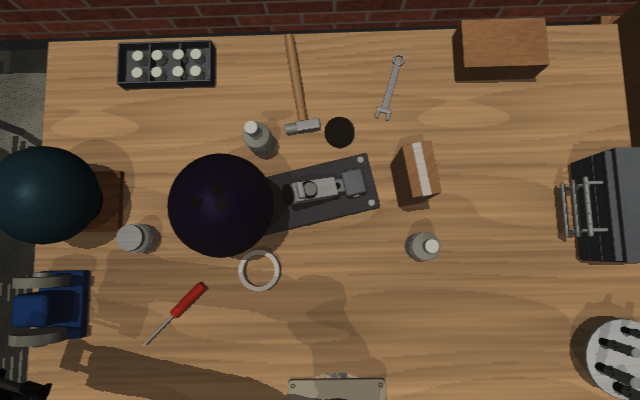

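Run:
```python
from h import *
np.set_printoptions(precision=3,suppress=True)
M={'scene':dict(carton=(243.5,227.1),mid=(222.8,217.1),jig=(238.2,345.2),but=(212.7,342.4),bez=(211.9,342.7),lug=(205.7,353.1)),
'top':dict(carton=(182.5,402.5),mid=(176.6,409.8),jig=(195.7,308.2),but=(187.3,312.3),bez=(189.4,312.3),lug=(191.9,301.0))}
for k in M['top']: print(k,tri('scene',M['scene'][k],'top',M['top'][k]))
for n,p in(('scene',(184.1,229.4)),('scene',(300.3,400.5)),('top',(148,263.2)),('top',(245.9,415.6))):print(n,onz(n,p,0))
print('top carton mid z.105',onz('top',(176.6,409.8),.105),'base',onz('top',(182.5,402.5),0),'jig',onz('top',(195.7,308.2),0))
```

```text
carton (array([ 0.58 , -0.18 ,  0.009]), np.float64(0.00801910711310894))
mid (array([ 0.58 , -0.182,  0.101]), np.float64(0.005693915909151883))
jig (array([ 0.553,  0.06 , -0.005]), np.float64(0.002544175432876129))
but (array([0.558, 0.045, 0.114]), np.float64(0.005486562460791302))
bez (array([0.554, 0.046, 0.11 ]), np.float64(0.00604550611955904))
lug (array([0.547, 0.067, 0.123]), np.float64(8.124579904160088e-05))
scene [ 0.427 -0.205  0.   ]
scene [0.684 0.168 0.   ]
top [0.677 0.171 0.   ]
top [ 0.423 -0.203  0.   ]
top carton mid z.105 [ 0.578 -0.179  0.105] base [ 0.58  -0.178  0.   ] jig [0.553 0.059 0.   ]
```

The scene view shows the jig with its low end at about (250,270), the ball at (170,455) and the carton at (215,215). The two white bottles are at scene (290,410), world (0.68, 0.17), and scene (165,225), world (0.425, -0.204). The first one is farthest to the robot's left (+y), and it stands beside the jig near the ball, so it is the cleaner. I'll confirm that in a crop and refine the jig and carton.

Run:
```python
from h import *
a=cv2.imread('pics/top0.png')[110:260,160:460];b=cv2.imread('pics/scene0.png')[130:320,180:480]
cv2.imwrite('pics/ct.png',cv2.resize(a,None,fx=2.6,fy=2.6,interpolation=2));cv2.imwrite('pics/cs.png',cv2.resize(b,None,fx=2.6,fy=2.6,interpolation=2))
```

```text
(no output)
```

View pics/ct.png

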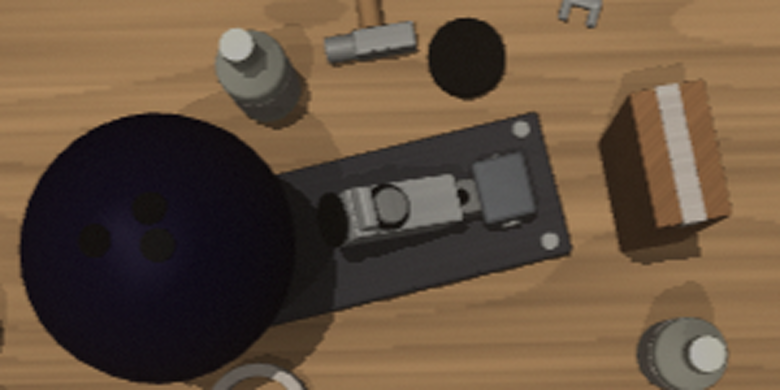

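View pics/cs.png

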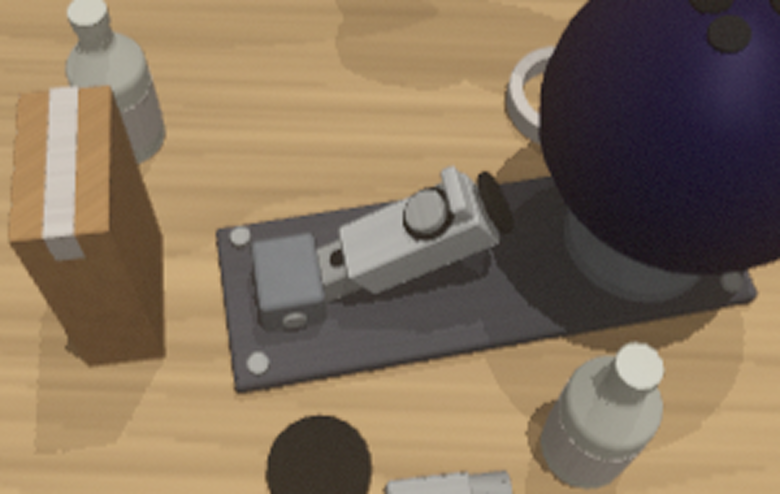

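Run:
```python
from h import *
np.set_printoptions(precision=4,suppress=True)
z=.018
from scipy.optimize import least_squares
# jig: local corner -> obs
obs=[('top',(153.1,366.9),(70,-170)),('top',(206.9,379.2),(-70,-170)),('scene',(217.7,263.8),(-70,-170)),('scene',(279.6,270.8),(70,-170)),('scene',(242.0,470.0),(70,250))]
for n,p,l in obs: print(n,l,onz(n,p,z))
def P(q,l,z): 
    c,s=np.cos(q[2]),np.sin(q[2]);x,y=l[0]/1e3,l[1]/1e3
    return [q[0]+c*x-s*y,q[1]+s*x+c*y,z]
f=lambda q:np.concatenate([(proj(n,P(q,l,z))[0]-p) for n,p,l in obs])
s=least_squares(f,[.553,.06,.2]);print(s.x,s.fun)
# carton: corners (top face z=.21)
t=lambda x,y:(110+y/2.6,160+x/2.6)
sc=lambda x,y:(130+y/2.6,180+x/2.6)
co=[('top',t(630,96)),('top',t(704,80)),('top',t(729,214)),('top',t(657,228)),('scene',sc(20,93)),('scene',sc(110,88)),('scene',sc(109,233)),('scene',sc(12,240))]
for n,p in co: print(n,onz(n,p,.21)[:2])
print('base',onz('scene',sc(164,355),0)[:2],onz('scene',sc(92,364),0)[:2],onz('top',t(622,250),0)[:2])
q=s.x;c,sn=np.cos(q[2]),np.sin(q[2])
Rz=np.array([[c,-sn,0],[sn,c,0],[0,0,1]])
u=Rz@[0,.866,.5];w=Rz@[0,-.5,.866];print('u',u,'w',w)
bt=.5*(np.array([.558,.045,.114])+[.554,.046,.110])
print('button in jig',Rz.T@(bt-[q[0],q[1],0]),'lug',Rz.T@(np.array([.547,.067,.123])-[q[0],q[1],0]))
```

```text
top (70, -170) [ 0.6536 -0.0901  0.018 ]
top (-70, -170) [ 0.5188 -0.1157  0.018 ]
scene (-70, -170) [ 0.5216 -0.1136  0.018 ]
scene (70, -170) [ 0.6572 -0.0854  0.018 ]
scene (70, 250) [0.5638 0.3183 0.018 ]
[0.5502 0.0635 0.2221] [-0.8953 -1.3331 -0.2605  0.8248 -0.9845 -1.8247 -0.6801 -0.6917 -0.1017
  2.1673]
top [ 0.6236 -0.148 ]
top [ 0.6349 -0.2065]
top [ 0.5282 -0.2203]
top [ 0.5186 -0.1643]
scene [ 0.5298 -0.2193]
scene [ 0.5236 -0.1618]
scene [ 0.6302 -0.1447]
scene [ 0.6369 -0.201 ]
base [ 0.6255 -0.1465] [ 0.6347 -0.2012] [ 0.5211 -0.1671]
u [-0.1908  0.8447  0.5   ] w [ 0.1102 -0.4877  0.866 ]
button in jig [ 0.0017 -0.0189  0.112 ] lug [-0.0024  0.0041  0.123 ]
```

The crop confirms the cleaner: the bottle at scene (290,410), beside the jig near the ball. Next I'll check the clearances and the turn that is needed.

Run:
```python
from h import *
np.set_printoptions(precision=3,suppress=True)
s=r.read_state();M=R.from_quat(s['eef_rot']);print(M.as_matrix().round(3), s['time'])
yaw=.22;c,sn=np.cos(yaw),np.sin(yaw)
ex=np.array([c,sn,0]);w=np.array([.5*sn,-.5*c,.866])
for name,tx in(('down',np.array([0,0,-1.])),('tilt',-w)):
  for sg in(1,-1):
    ty=sg*ex;T=np.c_[tx,ty,np.cross(tx,ty)]
    print(name,sg,np.degrees((R.from_matrix(T)*M.inv()).as_rotvec()))
print('ball',onz('top',(205.5,220),.19), 'scene',onz('scene',(172,453),.19),'toaster',onz('top',(210,557),.05))
```

```text
[[ 0.     0.284  0.959]
 [ 0.     0.959 -0.284]
 [-1.     0.    -0.   ]] 0.9
down 1 [ -0.004   0.003 -60.906]
down -1 [ -0.003  -0.004 119.094]
tilt 1 [ 22.963  21.463 -59.454]
tilt -1 [ 24.595 -26.328 115.905]
ball [0.514 0.232 0.19 ] scene [0.512 0.238 0.19 ] toaster [ 0.499 -0.528  0.05 ]
```

```bash
python3 -m pendant '[{"translation":[2,-2.4,3.8],"angular":[0,0,0],"hand":-1},{"translation":[2,-2.4,3.8],"angular":[0,0,0],"hand":-1},{"translation":[2,-2.4,3.8],"angular":[0,0,0],"hand":-1},{"translation":[2,-2.4,3.8],"angular":[0,0,0],"hand":-1},{"translation":[2.2,-4.2,0],"angular":[0,0,-6.1],"hand":-1},{"translation":[2.2,-4.2,0],"angular":[0,0,-6.1],"hand":-1},{"translation":[2.2,-4.2,0],"angular":[0,0,-6.1],"hand":-1},{"translation":[2.2,-4.2,0],"angular":[0,0,-6.1],"hand":-1},{"translation":[2.2,-4.2,0],"angular":[0,0,-6.1],"hand":-1},{"translation":[2.2,-4.2,0],"angular":[0,0,-6.1],"hand":-1},{"translation":[2.2,-4.2,0],"angular":[0,0,-6.1],"hand":-1},{"translation":[2.2,-4.2,0],"angular":[0,0,-6.1],"hand":-1},{"translation":[2.2,-4.2,0],"angular":[0,0,-6.1],"hand":-1},{"translation":[2.2,-4.2,0],"angular":[0,0,-6.1],"hand":-1}]'
```

```text
time: 2.3
ee_pos: [0.4779, 0.0814, 0.4]
eef_rot: [0.444, 0.55, -0.443, 0.551]
ft_force: [-0.8, 0.4, -0.9]
width: 0.0004
```

```bash
python3 -m pendant '[{"translation":[2.1,-4.4,0],"angular":[0,0,0],"hand":-1},{"translation":[2.1,-4.4,0],"angular":[0,0,0],"hand":-1},{"translation":[2.1,-4.4,0],"angular":[0,0,0],"hand":-1},{"translation":[2.1,-4.4,0],"angular":[0,0,0],"hand":-1},{"translation":[0,0,-5],"angular":[0,0,0],"hand":-1},{"translation":[0,0,-5],"angular":[0,0,0],"hand":-1},{"translation":[0,0,-5],"angular":[0,0,0],"hand":-1},{"translation":[0,0,-5],"angular":[0,0,0],"hand":-1},{"translation":[0,0,0],"angular":[0,0,0],"hand":-1}]'
python3 - <<'E'
from h import *
a=r.camera('top');b=r.camera('scene')
cv2.imwrite('pics/p1.png',np.vstack([a[100:300,200:500],b[100:300,150:450]])[:,:,::-1])
E
```

```text
time: 3.2
ee_pos: [0.5579, -0.0919, 0.1939]
eef_rot: [0.44, 0.554, -0.445, 0.549]
ft_force: [-0.6, 0.0, -0.6]
width: 0.0003
```

View pics/p1.png

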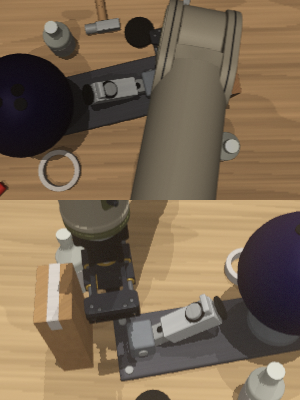

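```bash
python3 -m pendant '[{"translation":[0.8,-1.5,0.6],"angular":[0,0,0],"hand":-1},{"translation":[0.4,-1.5,0],"angular":[0,0,0],"hand":-1},{"translation":[0.2,-1.5,0],"angular":[0,0,0],"hand":-1},{"translation":[0.2,-1.2,0],"angular":[0,0,0],"hand":-1},{"translation":[0.2,-1.2,0],"angular":[0,0,0],"hand":-1},{"translation":[0.2,-1.2,0],"angular":[0,0,0],"hand":-1}]'
python3 -m pendant '[{"translation":[0.2,-1.2,0],"angular":[0,0,0],"hand":-1},{"translation":[0.2,-1.2,0],"angular":[0,0,0],"hand":-1}]'
python3 - <<'E'
from h import *
b=r.camera('scene')
cv2.imwrite('pics/p2.png',b[100:300,150:450,::-1])
E
```

```text
time: 3.9
ee_pos: [0.5821, -0.1744, 0.207]
eef_rot: [0.443, 0.551, -0.442, 0.552]
ft_force: [-0.1, 0.7, 0.6]
width: 0.0002
time: 4.1
ee_pos: [0.5856, -0.1986, 0.2058]
eef_rot: [0.443, 0.551, -0.442, 0.552]
ft_force: [-0.1, 1.2, -0.2]
width: 0.0004
```

View pics/p2.png

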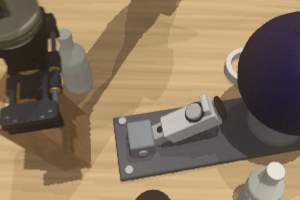

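The carton, at about (115,65) in the crop, is tilting away from the jig. I'll keep pushing.

```bash
python3 -m pendant '[{"translation":[0.2,-1.5,0],"angular":[0,0,0],"hand":-1},{"translation":[0.2,-1.5,0],"angular":[0,0,0],"hand":-1},{"translation":[0.2,-1.5,0],"angular":[0,0,0],"hand":-1},{"translation":[0,0,0],"angular":[0,0,0],"hand":-1},{"translation":[0,0,0],"angular":[0,0,0],"hand":-1}]'
python3 - <<'E'
from h import *
b=r.camera('scene')
cv2.imwrite('pics/p3.png',b[100:300,50:450,::-1])
E
```

```text
time: 4.65
ee_pos: [0.5913, -0.2431, 0.2054]
eef_rot: [0.443, 0.551, -0.443, 0.551]
ft_force: [-0.1, 0.1, 0.1]
width: 0.0004
```

View pics/p3.png

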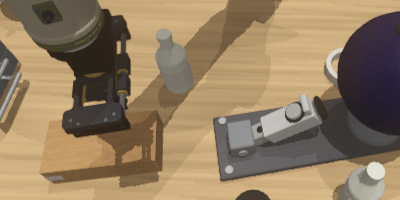

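The carton is on its side, on the far side from the jig, at about (105,150) in the crop. Next I'll refine the button position with enlarged crops.

Run:
```python
from h import *
r.camera('top')
a=cv2.imread('pics/top0.png')[165:225,275:355];b=cv2.imread('pics/scene0.png')[185:245,295:385]
cv2.imwrite('pics/zt.png',cv2.resize(a,None,fx=8,fy=8,interpolation=2));cv2.imwrite('pics/zs.png',cv2.resize(b,None,fx=8,fy=8,interpolation=2))
for n in('scene','top'):
    for k in('button_top','bezel','lug'):
        print(n,k,[(np.round(d['point'],1).tolist(),round(d['confidence'],2)) for d in r.mark_of(n,k)])
```

```text
scene button_top [([210.7, 340.3], 0.48)]
scene bezel [([210.6, 344.3], 0.72)]
scene lug [([205.7, 353.1], 0.93), ([211.1, 343.5], 0.53)]
top button_top [([185.8, 311.3], 0.73)]
top bezel [([186.7, 308.7], 0.67)]
top lug [([191.7, 303.8], 0.77)]
```

View pics/zt.png

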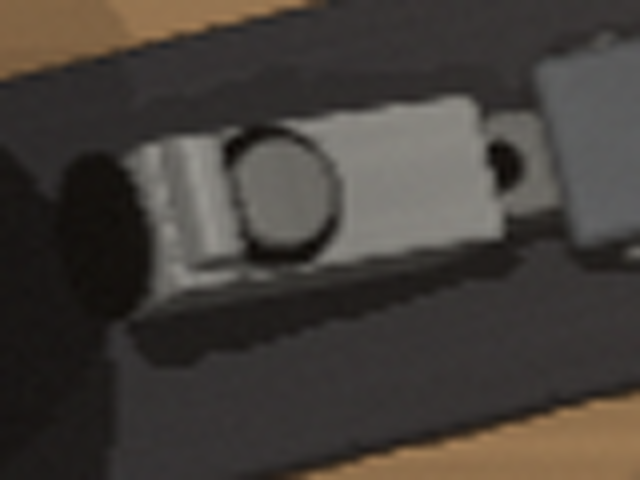

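View pics/zs.png

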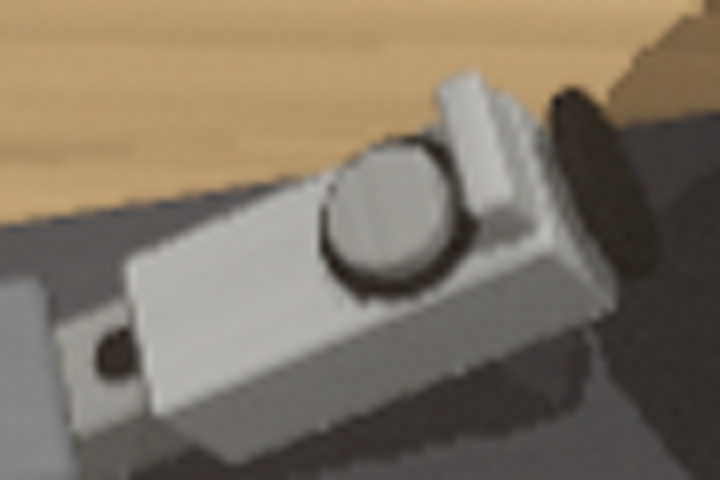

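Run:
```python
from h import *
from scipy.optimize import least_squares
np.set_printoptions(precision=4,suppress=True)
T=lambda x,y:(165+y/8-.44,275+x/8-.44)
S=lambda x,y:(185+y/8-.44,295+x/8-.44)
obs=[('top',T(287,190),(0,0,8)),('scene',S(388,207),(0,0,8)),('top',T(474,96),(22,-75,-3)),('top',T(504,238),(-22,-75,-3)),('scene',S(126,264),(-22,-75,-3)),('scene',S(157,416),(22,-75,-3)),('scene',S(438,86),(-18,22,19))]
def P(q,l):
    c,s=np.cos(q[3]),np.sin(q[3]);A=np.c_[[c,s,0],[-.866*s,.866*c,.5],[.5*s,-.5*c,.866]]
    return q[:3]+A@np.array(l)/1e3
f=lambda q:np.concatenate([proj(n,P(q,l))[0]-p for n,p,l in obs])
s=least_squares(f,[.555,.045,.108,.22],loss='soft_l1',x_scale=[.01,.01,.01,.1]);q=s.x
print(q,f(q).reshape(-1,2))
c,sn=np.cos(.22),np.sin(.22);d=q[:3]-[.5502,.0635,0];print('in jig',c*d[0]+sn*d[1],-sn*d[0]+c*d[1],d[2])
st=r.read_state()
for nm,l in(('prepress tip u7 w40',(0,7,40)),('tip u7 w12',(0,7,12))):
    tip=P(q,l);w=(P(q,(0,0,1000))-q[:3]);tcp=tip+.025*w
    print(nm,'tip',tip,'tcp',tcp,'delta cm',100*(tcp-st['ee_pos']))
print(st['ee_pos'],st['time'])
yaw=q[3];ex=np.array([np.cos(yaw),np.sin(yaw),0]);tx=-w;Tm=np.c_[tx,ex,np.cross(tx,ex)]
print(np.degrees((R.from_matrix(Tm)*R.from_quat(st['eef_rot']).inv()).as_rotvec()), 'u',P(q,(0,1000,0))-q[:3],'w',w)
```

```text
[0.554  0.0529 0.111  0.2043] [[ 0.1093 -1.0857]
 [-0.0056 -0.009 ]
 [-0.1678 -0.7388]
 [ 0.1656 -0.2502]
 [-0.5254 -0.4629]
 [ 0.3578 -0.6402]
 [ 0.1472 -0.3682]]
in jig 0.0014441610081076064 -0.011162654537236303 0.11103610102967457
prepress tip u7 w40 tip [0.5569 0.0393 0.1492] tcp [0.5594 0.027  0.1708] delta cm [-3.2082 26.9298 -3.4824]
tip u7 w12 tip [0.554  0.053  0.1249] tcp [0.5566 0.0407 0.1466] delta cm [-3.4923 28.3007 -5.9072]
[ 0.5915 -0.2423  0.2057] 5.05
[29.3211  6.3139 -0.8159] u [-0.1757  0.848   0.5   ] w [ 0.1015 -0.4896  0.866 ]
```

```bash
python3 -m pendant '[{"translation":[0,3.8,1],"angular":[0,0,0],"hand":-1},{"translation":[-0.5,3.8,1],"angular":[0,0,0],"hand":-1},{"translation":[-0.5,3.8,0],"angular":[4.9,1.05,-0.13],"hand":-1},{"translation":[-0.5,3.8,0],"angular":[4.9,1.05,-0.13],"hand":-1},{"translation":[-0.5,3.8,0],"angular":[4.9,1.05,-0.13],"hand":-1},{"translation":[-0.6,3.8,0],"angular":[4.9,1.05,-0.13],"hand":-1},{"translation":[-0.6,2.5,-1],"angular":[4.9,1.05,-0.13],"hand":-1},{"translation":[0,1.6,-2],"angular":[4.8,1.05,-0.13],"hand":-1},{"translation":[0,0,-2.5],"angular":[0,0,0],"hand":-1},{"translation":[0,0,0],"angular":[0,0,0],"hand":-1},{"translation":[0,0,0],"angular":[0,0,0],"hand":-1}]'
cat >> h.py <<'E'
Q=np.array([.554,.0529,.111,.2043])
_c,_s=np.cos(Q[3]),np.sin(Q[3]);A=np.c_[[_c,_s,0],[-.866*_s,.866*_c,.5],[.5*_s,-.5*_c,.866]]
def st():
    s=r.read_state();M=R.from_quat(s['eef_rot']).as_matrix();tip=s['ee_pos']+.025*M[:,0]
    print('t',s['time'],'tip in bezel mm',(1e3*A.T@(tip-Q[:3])).round(1),'axis',(A.T@M[:,0]).round(3),'jaw',(A.T@M[:,1]).round(3),'F',(A.T@s['ft_force']).round(1))
    return s
E
python3 - <<'E'
from h import *
st()
b=r.camera('scene')
cv2.imwrite('pics/p4.png',cv2.resize(b[120:270,230:430,::-1],None,fx=4,fy=4,interpolation=2))
E
```

```text
time: 6.15
ee_pos: [0.5595, 0.0262, 0.1711]
eef_rot: [0.547, 0.672, -0.316, 0.388]
ft_force: [0.2, 0.1, 0.3]
width: 0.0007
t 6.15 tip in bezel mm [-0.1  6.5 40.7] axis [-0.    -0.001 -1.   ] jaw [ 1. -0. -0.] F [0.3 0.2 0.2]
```

View pics/p4.png

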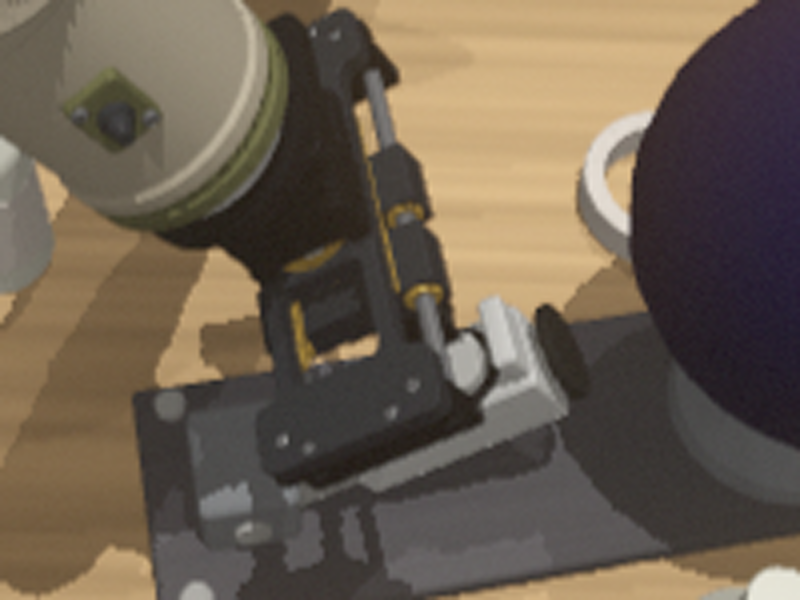

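```bash
python3 -m pendant '[{"translation":[-0.1,0.49,-0.87],"angular":[0,0,0],"hand":-1},{"translation":[-0.1,0.49,-0.87],"angular":[0,0,0],"hand":-1},{"translation":[-0.08,0.39,-0.69],"angular":[0,0,0],"hand":-1},{"translation":[0,0,0],"angular":[0,0,0],"hand":-1}]' 
python3 -c "from h import *;st()"
python3 -m pendant '[{"translation":[-0.03,0.1,-0.17],"angular":[0,0,0],"hand":-1},{"translation":[-0.03,0.1,-0.17],"angular":[0,0,0],"hand":-1},{"translation":[0,0,0],"angular":[0,0,0],"hand":-1}]' 
python3 -c "from h import *;st()"
python3 -m pendant '[{"translation":[-0.02,0.1,-0.17],"angular":[0,0,0],"hand":-1},{"translation":[0,0,0],"angular":[0,0,0],"hand":-1}]' 
python3 -c "from h import *;st()"
```

```text
time: 6.6
ee_pos: [0.5562, 0.041, 0.1455]
eef_rot: [0.546, 0.672, -0.316, 0.388]
ft_force: [-0.8, -0.5, 3.7]
width: 0.0006
t 6.6 tip in bezel mm [-0.3  6.8 10.9] axis [-0.001 -0.    -1.   ] jaw [ 1.     0.001 -0.001] F [-0.9  1.6  3.3]
time: 6.9
ee_pos: [0.5561, 0.0422, 0.1431]
eef_rot: [0.547, 0.672, -0.316, 0.388]
ft_force: [-1.7, -0.6, 4.6]
width: 0.0005
t 6.9 tip in bezel mm [-0.1  6.6  8.3] axis [ 0. -0. -1.] jaw [1. 0. 0.] F [-1.8  2.1  4.1]
time: 7.1
ee_pos: [0.5559, 0.043, 0.1412]
eef_rot: [0.547, 0.671, -0.316, 0.388]
ft_force: [-0.8, 0.2, 5.1]
width: 0.0005
t 7.1 tip in bezel mm [-0.2  6.4  6.2] axis [ 0.    -0.001 -1.   ] jaw [1. 0. 0.] F [-0.8  2.9  4.2]
```

```bash
python3 -m pendant '[{"translation":[-0.02,0.1,-0.17],"angular":[0,0,0],"hand":-1},{"translation":[0,0,0],"angular":[0,0,0],"hand":-1}]' >/dev/null
python3 -c "from h import *;st()"
python3 -m pendant '[{"translation":[-0.02,0.1,-0.17],"angular":[0,0,0],"hand":-1},{"translation":[0,0,0],"angular":[0,0,0],"hand":-1}]' >/dev/null
python3 -c "from h import *;st()"
python3 -m pendant '[{"translation":[-0.01,0.05,-0.09],"angular":[0,0,0],"hand":-1},{"translation":[0,0,0],"angular":[0,0,0],"hand":-1}]' >/dev/null
python3 -c "from h import *;st()"
```

```text
t 7.3 tip in bezel mm [-0.1  6.3  4.4] axis [ 0.    -0.001 -1.   ] jaw [ 1. -0.  0.] F [-1.   1.3  6.1]
t 7.5 tip in bezel mm [-0.1  5.8  3.5] axis [ 0.001 -0.001 -1.   ] jaw [ 1.    -0.001  0.001] F [-3.5  1.2 12.2]
t 7.7 tip in bezel mm [-0.1  5.3  3.4] axis [ 0.002 -0.002 -1.   ] jaw [ 1.    -0.001  0.002] F [-5.   1.1 17.6]
```

```bash
python3 -m pendant '[{"translation":[0.01,-0.05,0.09],"angular":[0,0,0],"hand":-1},{"translation":[-0.07,0.34,0.2],"angular":[0,0,0],"hand":-1},{"translation":[-0.07,0.34,0.2],"angular":[0,0,0],"hand":-1}]' >/dev/null
python3 -c "from h import *;st()"
python3 -m pendant '[{"translation":[-0.05,0.25,0.15],"angular":[0,0,0],"hand":-1},{"translation":[-0.05,0.25,0.15],"angular":[0,0,0],"hand":-1}]' >/dev/null
python3 -c "from h import *;st()"
python3 -m pendant '[{"translation":[-0.05,0.25,0.15],"angular":[0,0,0],"hand":-1},{"translation":[-0.05,0.25,0.15],"angular":[0,0,0],"hand":-1}]' >/dev/null
python3 -c "from h import *;st()"
```

```text
t 8.0 tip in bezel mm [-0.  11.8  3.5] axis [ 0.002 -0.005 -1.   ] jaw [ 1.    -0.002  0.002] F [-0.5 -6.6  7.6]
t 8.2 tip in bezel mm [-0.1 17.8  3.5] axis [ 0.002 -0.004 -1.   ] jaw [ 1.    -0.002  0.002] F [-1.5 -6.1  7.2]
t 8.4 tip in bezel mm [-0.1 23.6  3.5] axis [ 0.002 -0.004 -1.   ] jaw [ 1.    -0.002  0.002] F [-1.8 -6.   7. ]
```

```bash
python3 -m pendant '[{"translation":[0.05,-0.25,0.43],"angular":[0,0,0],"hand":-1},{"translation":[0.06,-0.26,0.47],"angular":[0,0,0],"hand":-1},{"translation":[0,0,0],"angular":[0,0,0],"hand":-1}]' >/dev/null
python3 - <<'E'
from h import *
st()
b=r.camera('scene')
cv2.imwrite('pics/p5.png',cv2.resize(b[120:270,230:430,::-1],None,fx=4,fy=4,interpolation=2))
E
```

```text
t 8.7 tip in bezel mm [-0.6 24.7 13. ] axis [-0.    -0.003 -1.   ] jaw [ 1.    -0.002 -0.   ] F [-2.9 -7.9  1. ]
```

View pics/p5.png

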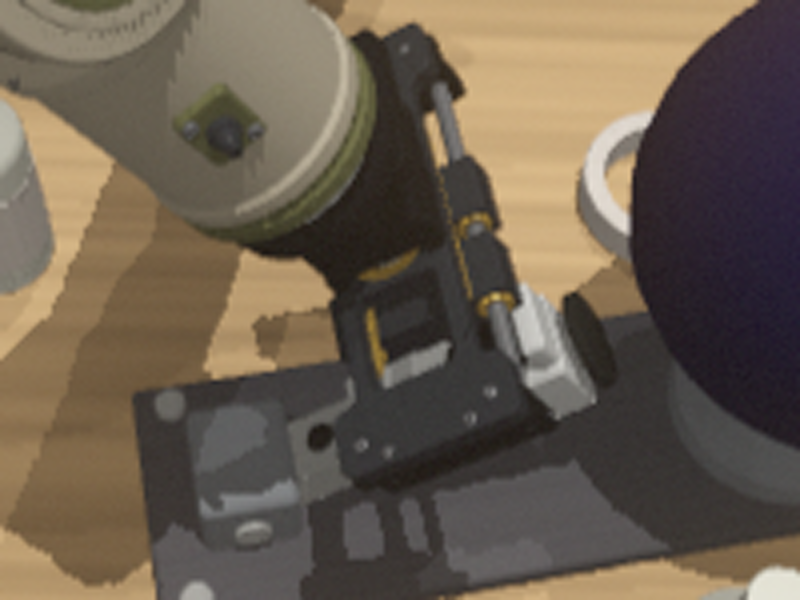

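```bash
python3 -m pendant '[{"translation":[-0.05,0.25,0.15],"angular":[0,0,0],"hand":-1},{"translation":[-0.05,0.25,0.15],"angular":[0,0,0],"hand":-1},{"translation":[-0.05,0.25,0.15],"angular":[0,0,0],"hand":-1},{"translation":[-0.05,0.25,0.15],"angular":[0,0,0],"hand":-1},{"translation":[-0.05,0.25,0.15],"angular":[0,0,0],"hand":-1},{"translation":[-0.05,0.25,0.15],"angular":[0,0,0],"hand":-1},{"translation":[-0.05,0.25,0.15],"angular":[0,0,0],"hand":-1}]' >/dev/null
python3 -c "from h import *;st()"
for i in 1; do
python3 -m pendant '[{"translation":[-0.03,0.13,0.07],"angular":[0,0,0],"hand":-1},{"translation":[-0.03,0.13,0.08],"angular":[0,0,0],"hand":-1}]' >/dev/null
python3 -c "from h import *;st()"
done
```

```text
t 9.45 tip in bezel mm [-0.8 44.9 13. ] axis [-0.001 -0.003 -1.   ] jaw [ 1.    -0.002 -0.001] F [-3.1 -9.8  0.5]
t 9.65 tip in bezel mm [-0.8 48.8 12.9] axis [-0.001 -0.002 -1.   ] jaw [ 1.    -0.001 -0.001] F [-3.3 -5.   1.8]
```

```bash
python3 -m pendant '[{"translation":[-0.02,0.08,0.05],"angular":[0,0,0],"hand":-1},{"translation":[0,0,0],"angular":[0,0,0],"hand":-1}]' >/dev/null
python3 -c "from h import *;st()"
python3 -m pendant '[{"translation":[-0.02,0.08,0.05],"angular":[0,0,0],"hand":-1},{"translation":[0,0,0],"angular":[0,0,0],"hand":-1}]' >/dev/null
python3 -c "from h import *;st()"
python3 -m pendant '[{"translation":[-0.02,0.08,0.05],"angular":[0,0,0],"hand":-1},{"translation":[0,0,0],"angular":[0,0,0],"hand":-1}]' >/dev/null
python3 - <<'E'
from h import *
st()
b=r.camera('scene')
cv2.imwrite('pics/p6.png',cv2.resize(b[120:270,230:430,::-1],None,fx=4,fy=4,interpolation=2))
E
```

```text
t 9.85 tip in bezel mm [-0.8 50.2 12.9] axis [-0.001 -0.001 -1.   ] jaw [ 1.    -0.001 -0.001] F [-2.8 -5.2  2.2]
t 10.05 tip in bezel mm [-0.8 51.1 12.9] axis [-0.001 -0.001 -1.   ] jaw [ 1.    -0.001 -0.001] F [-2.5 -5.1  1.5]
t 10.25 tip in bezel mm [-0.9 51.7 12.9] axis [-0.001 -0.002 -1.   ] jaw [ 1.    -0.001 -0.001] F [-2.9 -7.3  0.6]
```

View pics/p6.png

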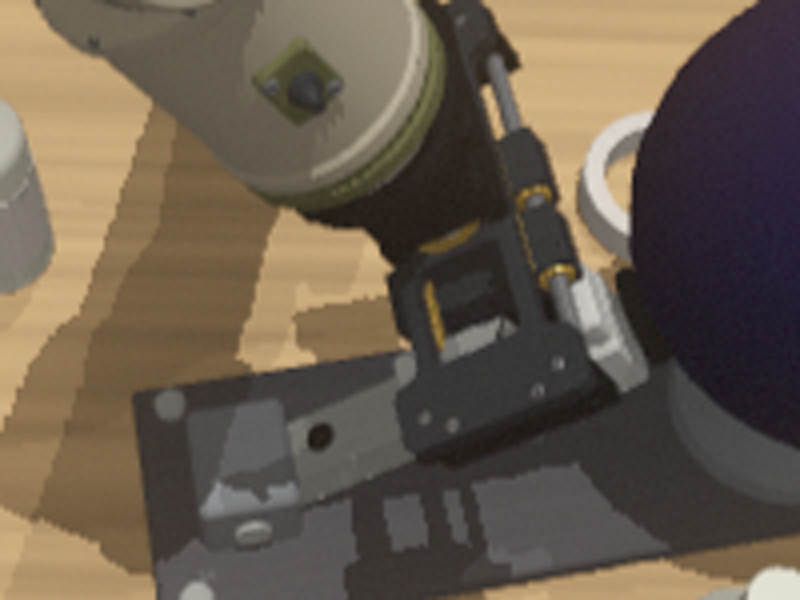

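```bash
python3 -m pendant '[{"translation":[-0.02,0.08,0.05],"angular":[0,0,0],"hand":-1},{"translation":[0,0,0],"angular":[0,0,0],"hand":-1}]' >/dev/null
python3 -c "from h import *;st()"
python3 -m pendant '[{"translation":[-0.02,0.08,0.05],"angular":[0,0,0],"hand":-1},{"translation":[0,0,0],"angular":[0,0,0],"hand":-1}]' >/dev/null
python3 -c "from h import *;st()"
```

```text
t 10.5 tip in bezel mm [-0.9 51.8 13. ] axis [-0.001 -0.003 -1.   ] jaw [ 1.    -0.002 -0.001] F [-1.2 -9.5 -0.2]
t 10.7 tip in bezel mm [-0.9 51.9 13. ] axis [-0.    -0.004 -1.   ] jaw [ 1.    -0.003 -0.   ] F [  0.8 -12.3  -1.1]
```

```bash
python3 -m pendant '[{"translation":[0.09,-0.42,-0.25],"angular":[0,0,0],"hand":-1},{"translation":[0.2,-1,1.7],"angular":[0,0,0],"hand":-1},{"translation":[0.3,-1.5,2.6],"angular":[0,0,0],"hand":-1},{"translation":[0.3,-3.5,3],"angular":[0,0,0],"hand":-1},{"translation":[0,-4.5,2],"angular":[0,0,0],"hand":-1},{"translation":[0,-4.5,2],"angular":[0,0,0],"hand":-1},{"translation":[0,-4.5,2],"angular":[0,0,0],"hand":-1},{"translation":[0,-4.5,1],"angular":[0,0,0],"hand":-1},{"translation":[0,0,0],"angular":[0,0,0],"hand":-1}]'
python3 - <<'E'
from h import *
b=r.camera('scene');a=r.camera('top')
cv2.imwrite('pics/s7.png',b[:,:,::-1])
cv2.imwrite('pics/p7.png',cv2.resize(b[165:240,280:395,::-1],None,fx=7,fy=7,interpolation=2)[:, :800])
cv2.imwrite('pics/t7.png',a[:,:,::-1])
for n in('scene','top'):
    for k in('button_top','bezel','lug'):
        print(n,k,[(np.round(d['point'],1).tolist(),round(d['confidence'],2)) for d in r.mark_of(n,k)])
E
```

```text
time: 11.6
ee_pos: [0.556, -0.1696, 0.3129]
eef_rot: [0.549, 0.669, -0.318, 0.388]
ft_force: [0.8, 0.2, -0.6]
width: 0.0004
scene button_top [([202.1, 358.6], 0.7)]
scene bezel [([202.4, 363.8], 0.76)]
scene lug [([193.5, 374.3], 0.67)]
top button_top [([190.7, 294.1], 0.54)]
top bezel [([192.3, 295.1], 0.73)]
top lug [([192.9, 286.2], 0.69)]
```

View pics/s7.png

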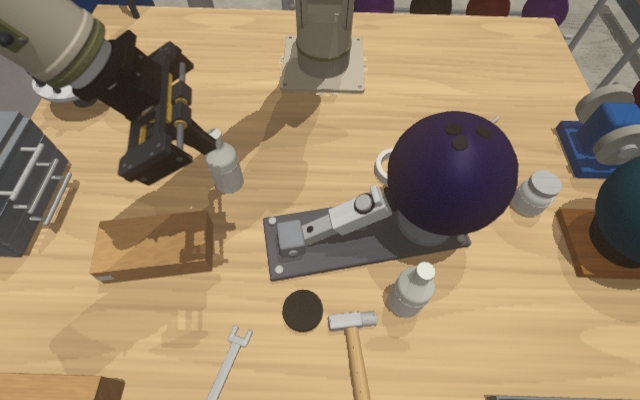

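View pics/p7.png

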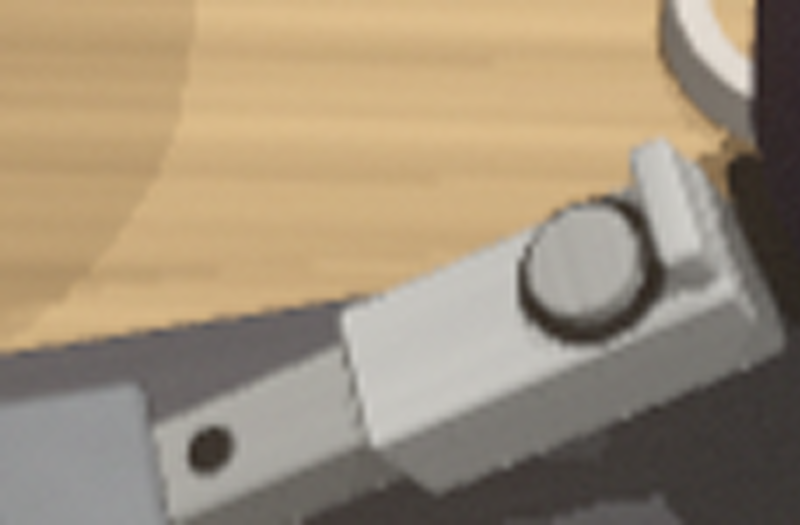

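View pics/t7.png

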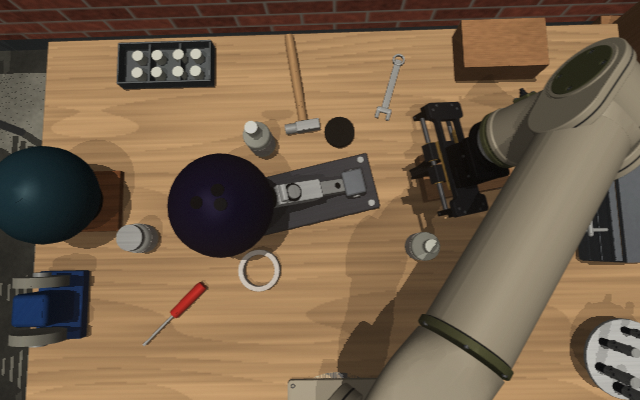

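Run:
```python
from h import *
from scipy.optimize import least_squares
S0=lambda x,y:np.array((185+y/8-.44,295+x/8-.44));S1=lambda x,y:np.array((165+y/7-.43,280+x/7-.43))
loc={'cornA':(-22,-75,-3),'cornB':(22,-75,-3),'lug':(-18,22,19),'but':(0,0,8)}
o0={'cornA':S0(126,264),'cornB':S0(157,416),'lug':S0(438,86),'but':S0(388,207)}
o1={'cornA':S1(342,315),'cornB':S1(375,445),'lug':S1(632,150),'but':S1(585,262)}
for k in loc:
    # shift s along u, correcting for initial residual
    g=lambda s,k=k:(proj('scene',Q[:3]+A@(np.array(loc[k])+[0,s[0],0])/1e3)[0]-proj('scene',Q[:3]+A@np.array(loc[k])/1e3)[0])-(o1[k]-o0[k])
    z=least_squares(g,[30.]);print(k,z.x,z.fun)
# button w shift expected if stuck at 6mm
print('px per 6mm w',proj('scene',Q[:3]+A@np.array([0,40,2])/1e3)-proj('scene',Q[:3]+A@np.array([0,40,8])/1e3))
print('cleaner',[d for d in r.mark_of('scene','cleaner')][:3])
st()
```

```text
cornA [41.5434382] [0.11806452 0.05115484]
cornB [42.30171592] [0.53955362 0.22166703]
lug [42.14433027] [0.26296486 0.1151659 ]
but [41.54660334] [-0.08981444 -0.03820641]
px per 6mm w [[1.21455261 1.28381491]]
cleaner [{'point': [180.8, 235.0], 'confidence': 0.87}, {'point': [300.3, 403.4], 'confidence': 0.71}]
t 12.05 tip in bezel mm [-40.7 -82.6 254.6] axis [-0.001  0.    -1.   ] jaw [ 1.     0.002 -0.001] F [0.1 1.1 0.2]
```

```bash
python3 -c "
from bench import r
print(r.close_job())"
```

```text
the job is handed in; nothing more can be done
None
```

The job is done and handed in at about 12 s of the 46 s allowed.

- **Carton:** I pushed it over first with closed fingers near its top. It lies on its side, away from the jig, in the last picture.
- **Button press:** I pressed until the fingers bottomed on the collar. The force rose to 17.6 N there, so the button was flush.
- **Slide:** I pushed the sleeve up by the lug, lifting the fingers partway so the button could spring out. The sleeve then stopped dead at about 12 N.
- **Last checks:**
  - The last scene picture puts the sleeve 41.5–42.3 mm above where it started. That fits the next hole, given the start offset and the play.
  - The button moved in line with the sleeve to within 0.1 pixel; if it had stayed down, it would be about 1.2 pixels off. So it is fully out.
  - The white bottle by the ball is still standing where it was, and the robot was touching nothing.
- **Disagreement:** My camera estimate put the collar 3.4 mm lower than where the fingers met it. I used the contact height from then on.
- **Not tested:** I didn't pull the sleeve back to test the lock. A stop at 12 N alone could also be the end stop, so I'm relying on the button being out.

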